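# Close the laundry tag press

### The arm

A 7-joint arm with a two-finger parallel gripper is mounted at the origin on the work surface. World frame = base frame: x ahead of the robot, y to its left, z up, the work surface at z = 0. Lengths are in mm, angles in degrees, forces in N, time in s.
With the tool pointing down it reaches from about 425 to 1025 mm from the base axis. Payload 9.4 kg.
Tool frame: the origin (TCP) lies on the front face of the gripper's body, between the roots of the fingers; the fingertips stand 73 mm ahead of it and the grasp point (between the pads) lies 54 mm ahead of it (env.grasp_offset is the distance from the TCP to the grasp point, in mm); z points along the fingers, y is the line along which they close (so a half turn about z gives the same grasp; the last joint's range is limited). The gripper opens to 85 mm and grips with 20 to 120 N. Pads are 22 mm wide; open, the fingers measure 114 mm over their backs; the gripper's body (76 mm by 85 mm) begins 54 mm behind the grasp point. The pads swing forward as they close: fully open they stand 13 mm farther back than shut.
Start: joints at [-71.832, 34.337, -0.143, 91.639, 0.103, 54.024, -4.572], TCP at [278.184, 669.506, 303.875] pointing down, gripper open.
Joint ranges: [-147.43, 147.43], [-19.82, 112.94], [-74.19, 73.91], [6.32, 146.72], [-59.91, 239.91], [6.04, 106.73], [-150.56, 150.56]. Speed limits (degrees/s): [127.2, 127.2, 172.46, 172.46, 180, 180, 180].

### API

Orientations are given as a 3x3 rotation matrix whose columns are the frame's x, y, z axes.
In Python, from rig import env, viewer, close_job gives the robot as it stands.
- The arm moves only by the tool arm_command, never from a script. Its argument "moves" is a list of rows, each an object of numbers: "tx", "ty", "tz": the shift along the world's x, y, z in m; "rx", "ry", "rz": the turn, a rotation vector about the world's x, y, z in rad. In form: [{"tx": .., "ty": .., "tz": .., "rx": .., "ry": .., "rz": ..}, ...]. A call has 1 to 5 rows; each row is the pose to reach, as a shift and turn from the pose commanded when the call began; what a row does not reach only later rows make up. A row lasts 1/10 s, in which the tool goes at most 50 mm and 8.59 degrees, less where a joint would pass 70% of its speed; a pose out of reach is approached as far as the arm can. A call with a gripper value outside its range is refused whole. "grip" is the closure, from 0 (fully open) to 1 (shut), set as the call begins (left out, the last holds). The fingers move at their own pace and stop on an object; the grip force is fixed at half the most. Time passes only in rows, so rows that repeat a pose let the fingers close. It gives the time, the measured TCP pose, the force, the opening and the grip force at its end, in the units of the state.
- env.get_state(): the state, without advancing time (a new reading comes with each control period).
- viewer.grab_frame(name): name is "scene" or "side" or "wrist"; returns a dict with "frame" (400x640x3 uint8, red, green, blue), "camera_matrix" (3x3 intrinsics, pixels), "extrinsics" (4x4, takes a point from camera to world coordinates). Camera axes: x right, y down, z forward; pixel columns grow to the right and rows downward; lengths in mm; the calibration is good to about 2 mm. A picture is of the moment at which its call begins. There is no depth.
- close_job(): hands the job in; it is judged then, once.
Trained networks look in a picture, given as the dict that the camera call returned (one of the last four; its "shot" number tells which), for a name from the list of things; names that differ only in an ending like _2 or _b are one class to them, and where a whole thing is asked for, a point or a joint stands for the part that bears it (a point fixed in the world has none). Each returns a list of dicts, best first, with "confidence" (0 to 1); they miss things now and then, are a little off and sometimes report something else, mostly with a low value. They report only what shows in the picture. A call takes as long as a camera call. They do not tell look-alikes from the thing itself.
- viewer.spot_in(picture, label): "rect" ([left, top, right, bottom] in pixels, round what is visible of it).
- viewer.masks_of(picture, label): "pixels" (400x640 bool, what is visible of it) and "rect" ([left, top, right, bottom] in pixels, round what is visible of it).
The state is a dict: "time": time; "qpos": joint angles; "qd": joint speeds; "effort": joint torques, N m; "ee_pos": TCP position; "tcp_rot": TCP orientation; "force": force on the tool from outside, world axes, zero at the start; "ft_torque": the same for the moment, N m; "grip_width": finger opening in mm; "grip_force": force on a finger pad.
Only numpy, scipy, OpenCV 4.12 (cv2) and the standard library are available. Lean on these libraries where they do the work, as an engineer would, in place of code of your own. Each camera call takes 0.05 s, during which the arm holds its last target. There are 200 camera calls.

### The job

A yellow tag is already lying in the blue tag press on the laundry counter. First swing the lever on the grey control box until its pointer is lined up with the green tab; then push the press's black paddle down until the red catch snaps over and holds the press shut by itself. Feel your way down, because the shut height is different every time, and do not force the paddle when it meets the bottom; leave the other things on the counter where they are.

Things in the scene. Friction and masses are not known exactly. Their poses are not given: they have to be found in the camera images.
- press: Tabletop tag press, fixed to the counter: blue base plate 300 x 180 x 20 mm, two blue rear cheeks up to 150 mm high, a grey arm with an aluminium platen and a black palm paddle at its front end. Origin: centre of the base's underside; +x points from the paddle to the rear cheeks, z up. Between base and platen is a bed with the yellow tag, whose height differs between runs by up to 24 mm.
- press_hinge (a point): The arm's hinge axis (horizontal, along the press's y), in the arm's mid-plane, 120 mm behind the press's origin and 125 mm above the counter. A red sprung catch stands on the bed on the +y side of the arm and snaps over a steel pin on the arm.
- press_arm (a joint): Rad: 0 = open, raised 0.5 rad above level; grows as it is pressed; 0.5 = level. A spring opens it unless the catch holds. At the paddle it takes 2 N at first, 7 to 9 N low down, up to 14 N as the catch is pushed aside. The catch snaps and holds it at an angle between 0.40 and 0.58 rad (bed height, not told); 10 mm of paddle travel on is a firm rubber stop. Let go too early it springs open.
- paddle_top (a point): Centre of the top face of the black palm paddle, 60 mm along the arm x 84 mm across x 16 mm thick. It lies 245 mm in front of the hinge axis along the arm and 12 mm above the arm's centre line, and moves with the arm; its z axis is normal to the face. At the start it is about 0.25 m above the counter.
- control: Grey control box, 150 x 170 x 55 mm, fixed to the counter left or right of the press. Origin: centre of its underside; its front is -x.
- selector_axis (a point): Where the vertical axis of the selector lever meets the top of the control box, 55 mm above the counter.
- selector (a joint): Selector lever angle in rad, -1.25 to 1.25: 0 = pointing along the box's -x; grows anticlockwise seen from above. Stays where it is left; about 1.2 N at its knob moves it.
- selector_knob (a point): Centre of the top face of the selector's black upright knob, a cylinder of 18 mm diameter, 58 mm from the lever's axis. Its top is 103 mm above the counter; it stands on a steel bar whose top is 71 mm above the counter.
- selector_tip (a point): Tip of the white pointer at the lever's end, 80 mm from the axis; it moves with the lever.
- green_tab (a point): Middle of the green tab (16 x 14 mm) clipped on the scale, 80 mm from the selector axis. The pointer tip must stand over it. It does not move during the work; its place on the scale differs from run to run.
- spare_tags: Stack of yellow tags, 45 x 65 x 24 mm, on top of the brown carton (70 mm high). Bystander.
- detergent: Blue bottle, 80 mm diameter, 210 mm high. Bystander.
- stain_remover: Orange bottle, 52 mm diameter, 160 mm high. Bystander.
- mug: Blue mug, 80 mm diameter, 90 mm high. Bystander.
- tape: Green roll of tape lying flat, 90 mm diameter, 22 mm high. Bystander.
There are look-alikes about, which are no part of the job. What is shaped like the control but pink or turquoise is not meant.

How it is judged:
By the outcome, as a careful person would: the job done as asked, in the order asked, and still so for the second after the job is handed in, with the robot touching nothing.
It also fails if it takes over 70 s, if anything falls off the work surface, if the arm or the gripper's body presses on something with over 40 N, if the wrist force passes 120 N, or if a joint passes its speed limit or range.

## Working session

There is one attempt and no reset: what is moved stays moved. The work goes in short steps, Python scripts to look and compute and a tool call to move; the robot and the scene stay as the last step left them, time stands still between calls to the robot, and variables do not carry over. Pictures are saved under pics/ and viewed, at most 10 in all, crops included, and the job is handed in when it is done.

Besides the shell and the picture viewer there is one more tool, called as name(argument=value, ...), one argument or row to a line, values as JSON. arm_command: Moves the arm, as the interface text tells. Its arguments: {"type":"object","properties":{"moves":{"type":"array"},"grip":{"type":"number"}},"required":["moves"]}

```bash
mkdir -p pics
cat > h.py <<'E'
import numpy as np, cv2
from rig import env, viewer
def proj(f,p):
    E=np.linalg.inv(f["extrinsics"]); c=E[:3,:3]@np.asarray(p,float)+E[:3,3]; u=f["camera_matrix"]@c; return u[:2]/u[2]
def onz(f,uv,z):
    E=np.array(f["extrinsics"]); d=E[:3,:3]@np.linalg.inv(f["camera_matrix"])@[uv[0],uv[1],1]; o=E[:3,3]; return o+d*(z-o[2])/d[2]
def save(f,n,crop=None,k=1):
    im=f["frame"][:,:,::-1]
    if crop: l,t,r,b=crop; im=im[t:b,l:r]
    cv2.imwrite("pics/"+n,cv2.resize(im,None,fx=k,fy=k,interpolation=cv2.INTER_CUBIC))
E
python3 - <<'E'
from h import *
np.set_printoptions(precision=1,suppress=True)
for n in ["scene","side"]:
    f=viewer.grab_frame(n); save(f,n+"0.png")
    print(n,np.array(f["extrinsics"])[:3])
    for l in ["press","control","press_arm","paddle_top","selector","selector_knob","selector_tip","green_tab","detergent","stain_remover","mug","tape","spare_tags"]:
        try: print(l,[(np.round(d["rect"]).tolist(),round(d["confidence"],2)) for d in viewer.spot_in(f,l)][:4])
        except Exception as e: print(l,e)
E
```

```text
scene [[  -0.7    0.6   -0.4 1085.5]
 [   0.8    0.5   -0.4  508.3]
 [   0.    -0.6   -0.8 1184.3]]
press [([243.0, 178.0, 332.0, 302.0], 0.7), ([232.0, 156.0, 254.0, 173.0], 0.27)]
control [([348.0, 251.0, 419.0, 324.0], 0.84), ([300.0, 157.0, 358.0, 206.0], 0.7), ([364.0, 187.0, 427.0, 248.0], 0.68), ([264.0, 177.0, 316.0, 266.0], 0.65)]
press_arm [([263.0, 179.0, 315.0, 267.0], 0.71)]
paddle_top [([264.0, 179.0, 313.0, 270.0], 0.61)]
selector [([320.0, 161.0, 345.0, 173.0], 0.45)]
selector_knob [([325.0, 165.0, 340.0, 176.0], 0.53)]
selector_tip [([324.0, 162.0, 340.0, 176.0], 0.59), ([393.0, 195.0, 404.0, 216.0], 0.4)]
green_tab [([350.0, 251.0, 415.0, 324.0], 0.33)]
detergent [([317.0, 274.0, 339.0, 324.0], 0.7)]
stain_remover [([212.0, 198.0, 234.0, 230.0], 0.79)]
mug [([428.0, 274.0, 472.0, 312.0], 0.72)]
tape [([276.0, 139.0, 294.0, 161.0], 0.63)]
spare_tags [([234.0, 158.0, 253.0, 172.0], 0.81)]
side [[    1.     -0.1     0.2   243.2]
 [   -0.2    -0.5     0.8 -1146.5]
 [    0.     -0.9    -0.5   880.8]]
press [([314.0, 175.0, 406.0, 264.0], 0.73), ([307.0, 174.0, 322.0, 185
[... 238 characters left out ...]
.0, 177.0, 391.0, 209.0], 0.68), ([298.0, 174.0, 334.0, 213.0], 0.58), ([312.0, 177.0, 405.0, 265.0], 0.24)]
selector [([262.0, 240.0, 282.0, 255.0], 0.62), ([314.0, 176.0, 408.0, 263.0], 0.56)]
selector_knob [([308.0, 176.0, 322.0, 187.0], 0.52)]
selector_tip [([306.0, 175.0, 322.0, 186.0], 0.58), ([396.0, 242.0, 416.0, 289.0], 0.35)]
green_tab [([306.0, 176.0, 324.0, 187.0], 0.41)]
detergent [([347.0, 160.0, 371.0, 212.0], 0.94), ([337.0, 282.0, 367.0, 305.0], 0.32)]
stain_remover [([396.0, 239.0, 413.0, 287.0], 0.67), ([312.0, 179.0, 406.0, 262.0], 0.5)]
mug [([274.0, 162.0, 296.0, 187.0], 0.91)]
tape [([269.0, 304.0, 298.0, 333.0], 0.69)]
spare_tags [([337.0, 280.0, 369.0, 304.0], 0.76)]
```

View pics/scene0.png

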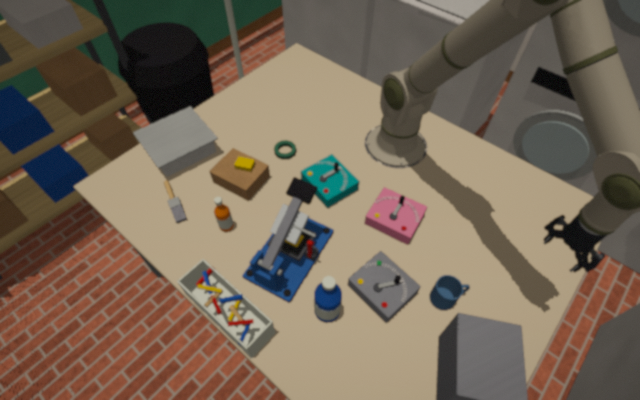

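View pics/side0.png

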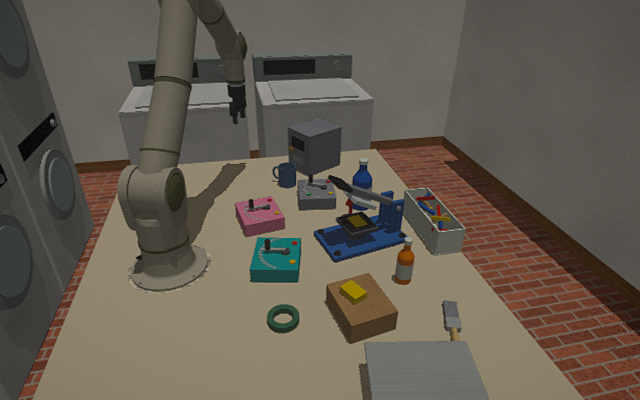

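In the scene picture there are three lever boxes: turquoise (330,180), pink (397,215) and grey (384,286). The grey one fits the "grey control box" description, so I'll confirm it in an enlarged crop.

Run:
```python
from h import *
f=viewer.grab_frame("scene"); a=f["frame"][230:340,230:430]; s=viewer.grab_frame("side"); b=s["frame"][110:265,280:420]
A=cv2.resize(a,(800,440),interpolation=cv2.INTER_CUBIC); cv2.imwrite("pics/c1.png",A[:,:,::-1])
cv2.imwrite("pics/c2.png",cv2.resize(b,None,fx=3.8,fy=3.8,interpolation=cv2.INTER_CUBIC)[:,:,::-1])
np.set_printoptions(precision=1,suppress=True)
print(s["camera_matrix"],f["camera_matrix"])
for uv in [(384,286)]: print(onz(f,uv,55))
```

```text
[[413.1   0.  327.9]
 [  0.  413.1 201.3]
 [  0.    0.    1. ]] [[396.4   0.  317.6]
 [  0.  396.4 206.3]
 [  0.    0.    1. ]]
[569.1 337.9  55. ]
```

View pics/c1.png

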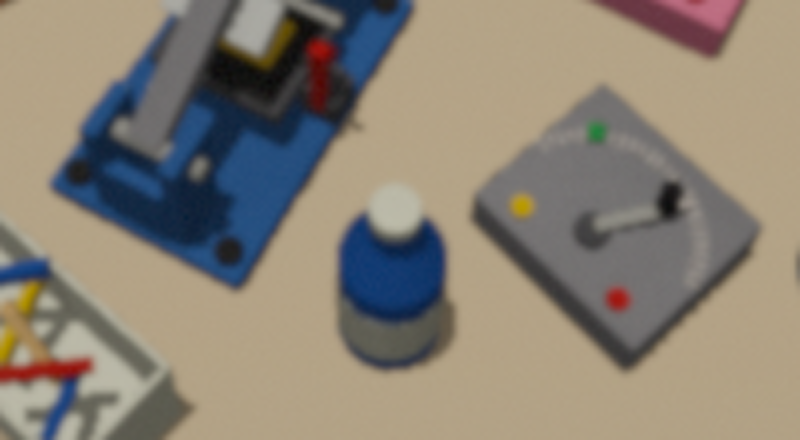

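View pics/c2.png

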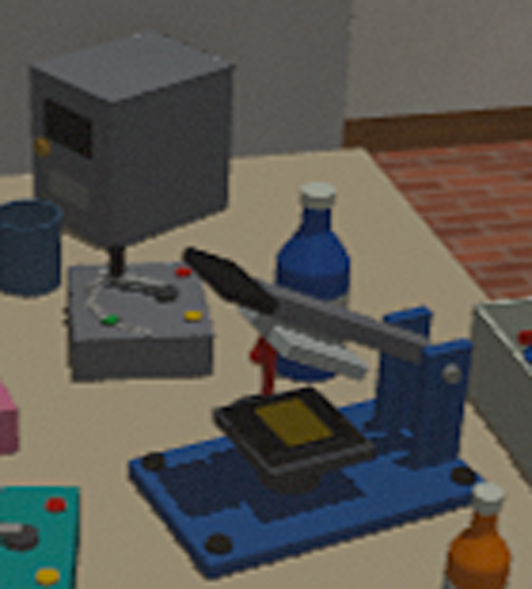

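The grey box at scene (384,286) is confirmed as the control: axis hub (378,287), knob (398,277), green tab (379,263). The press has its paddle at about (300,189) and its rear cheeks near (265,270). A tall grey cabinet stands behind the control, and I'll locate it as an obstacle.

```bash
cat >> h.py <<'E'
def tri(fs,uvs):
    A=[];b=[]
    for f,uv in zip(fs,uvs):
        E=np.array(f["extrinsics"]); d=E[:3,:3]@np.linalg.inv(f["camera_matrix"])@[uv[0],uv[1],1]; d/=np.linalg.norm(d)
        P=np.eye(3)-np.outer(d,d); A.append(P); b.append(P@E[:3,3])
    x=np.linalg.solve(sum(A),sum(b)); return x,[round(float(np.linalg.norm(P@x-q)),1) for P,q in zip(A,b)]
E
python3 - <<'E'
from h import *
np.set_printoptions(precision=1,suppress=True)
f=viewer.grab_frame("scene"); s=viewer.grab_frame("side")
c=lambda u,v:(230+u/4,230+v/4)
k=lambda u,v:(280+u/3.8,110+v/3.8)
for n,uv,z in [("hub",(592,228),66),("tab",(597,132),57),("cor -",(602,87),55),("cor r",(760,230),55),("cor l",(475,195),55),("cor n",(627,348),55),("knobtop",(672,186),103),("tip",(690,203),68),("base rl",(55,185),20),("base rr",(238,288),20),("base fr",(412,5),20),("detbase",(393,340),10)]:
    print(n,onz(f,c(*uv),z))
for n,uv,z in [("hub",(165,292),66),("tab",(110,320),57),("knob top",(117,248),103),("base FL",(208,568),20),("base front",(135,462),20),("cor",(72,335),55),("cor",(212,333),55)]:
    print("side",n,onz(s,k(*uv),z))
print("pin/hinge side",onz(s,k(452,373),125))
for a in [(456,316),(522,324),(440,400)]:
  for b in [(309.5,136.3),(288,128),(341,127.5),(317,119)]: print(a,b,tri([f,s],[a,b]))
# paddle dark mask
for g,r in ((f,(283,175,322,206)),(s,(325,172,358,195))):
    l,t,rr,bb=r; im=g["frame"][t:bb,l:rr].astype(int); m=im.max(2)<55; ys,xs=np.nonzero(m); print("paddle px",xs.min()+l,xs.max()+l,ys.min()+t,ys.max()+t,xs.mean()+l,ys.mean()+t,len(xs))
save(f,"pad.png",(225,170,345,310),4)
E
```

```text
hub [588.7 327.8  66. ]
tab [515.8 281.5  57. ]
cor - [479.1 260.4  55. ]
cor r [501.  423.9  55. ]
cor l [620.9 241.6  55. ]
cor n [643.4 400.4  55. ]
knobtop [538.9 359.1 103. ]
tip [523.9 372.6  68. ]
base rl [819.8 -25.6  20. ]
base rr [786.9 143.8  20. ]
base fr [502.4  82.2  20. ]
detbase [737.3 258.   10. ]
side hub [587.  309.3  66. ]
side tab [519.8 276.5  57. ]
side knob top [542.5 351.2 103. ]
side base FL [ 531.2 -105.6   20. ]
side base front [502.4  65.5  20. ]
side cor [475.4 256.8  55. ]
side cor [620.  231.4  55. ]
pin/hinge side [787.8  -1.8 125. ]
(456, 316) (309.5, 136.3) (array([577.7, 547. , 194.5]), [1.6, 1.6])
(456, 316) (288, 128) (array([529.7, 561.7, 206.4]), [51.8, 51.8])
(456, 316) (341, 127.5) (array([667. , 523.1, 264.9]), [50.0, 50.0])
(456, 316) (317, 119) (array([613.7, 545.1, 271.1]), [4.7, 4.7])
(522, 324) (309.5, 136.3) (array([548.9, 657.4, 190.2]), [58.5, 58.5])
(522, 324) (288, 128) (array([495.1, 680.8, 194.2]), [6.5, 6.5])
(522, 324) (341, 127.5) (array([647.8, 616.1, 272.4]), [106.2, 106.2])
(522, 324) (317, 119) (array([588.8, 647.3, 270.2]), [50.5, 50.5])
(440, 400) (309.5, 136.3) (array([673.8, 652.5, 117.8]), [80.1, 80.1])
(440, 400) (288, 128) (array([625.4, 660.5, 143.2]), [134.3, 134.3])
(440, 400) (341, 127.5) (array([758.8, 624.7, 188.7]), [17.4, 17.4])
(440, 400) (317, 119) (array([704.7, 642. , 206.4]), [76.9, 76.9])
paddle px 288 316 179 202 301.96527777777777 189.91435185185185 432
paddle px 325 357 175 194 341.40776699029124 184.3009708737864 206
```

View pics/pad.png

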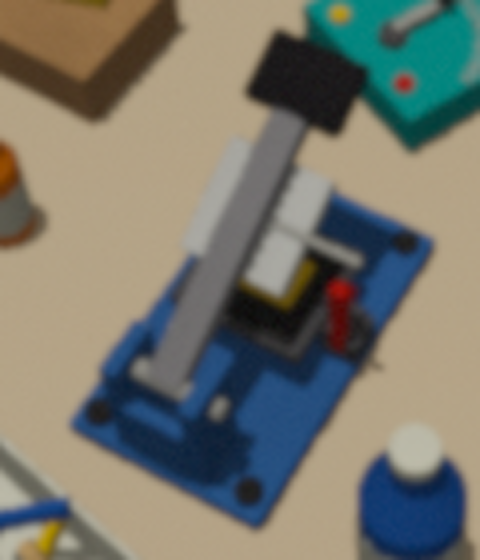

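The crop shows the paddle at about scene (302,190), the base corners, and the red catch on the +y side. Next I refine the numbers with colour segmentation.

Run:
```python
from h import *
np.set_printoptions(precision=2,suppress=True)
f=viewer.grab_frame("scene"); s=viewer.grab_frame("side")
def green(g,r):
    l,t,rr,bb=r; h=cv2.cvtColor(g["frame"],cv2.COLOR_RGB2HSV)[t:bb,l:rr].astype(int)
    w=((abs(h[...,0]-65)<20)&(h[...,1]>110))*h[...,1]; ys,xs=np.mgrid[t:bb,l:rr]; return (xs*w).sum()/w.sum(),(ys*w).sum()/w.sum(),(w>0).sum()
a=green(f,(370,255,390,272)); b=green(s,(300,185,318,203)); print(a,b,onz(f,a,57),onz(s,b,57),tri([f,s],[a[:2],b[:2]]))
# press model check
c=np.array([660,23.5]);y=np.radians(11.3);ex=np.array([np.cos(y),np.sin(y)]);ey=np.array([-ex[1],ex[0]])
H=c+120*ex
def W(fr,lat,z): return [*(H-fr*ex+lat*ey),z]
def pad(q,du,lat,n=12):
    t=.5-q; u=245+du; return W(u*np.cos(t)-n*np.sin(t),lat,125+u*np.sin(t)+n*np.cos(t))
print("hinge",H,"paddle open",np.array(pad(0,0,0)),"level",np.array(pad(.5,0,0)))
for g,n in ((f,"scene"),(s,"side")):
    print(n,"paddle corners",[proj(g,pad(0,i,j)).round(1).tolist() for i in(-30,30) for j in(-42,42)])
    im=g["frame"].copy()
    print(n,"base",[proj(g,[*(c+i*ex+j*ey),20]).round(1).tolist() for i in(-150,150) for j in(-90,90)])
st=env.get_state(); print(st["tcp_rot"],st["time"],st["force"])
```

```text
(np.float64(378.79892761394103), np.float64(262.5254691689008), np.int64(10)) (np.float64(308.68537666174296), np.float64(193.6152141802068), np.int64(7)) [515.36 279.43  57.  ] [519.66 281.5   57.  ] (array([517.9 , 279.41,  59.04]), [1.5, 1.5])
hinge [777.67  47.01] paddle open [572.48   6.01 252.99] level [537.42  -0.99 137.  ]
scene paddle corners [[284.5, 194.1], [308.8, 205.5], [293.3, 176.1], [317.7, 187.1]]
scene base [[290.0, 208.8], [334.3, 229.9], [240.5, 275.5], [288.3, 302.1]]
side paddle corners [[353.4, 188.6], [341.9, 177.6], [339.1, 183.7], [327.9, 172.7]]
side base [[333.7, 257.4], [312.7, 229.2], [409.0, 236.7], [382.9, 212.2]]
[[-0.92  0.38  0.  ]
 [ 0.38  0.92 -0.  ]
 [-0.   -0.   -1.  ]] 1.7 [-0.48 -0.32 -0.23]
```

arm_command(
  moves=[
    {"tx": 0.03,"ty": -0.04},
    {"tx": 0.05,"ty": -0.08},
    {"tx": 0.07,"ty": -0.12},
    {"tx": 0.09,"ty": -0.16},
    {"tx": 0.11,"ty": -0.2},
  ],
  grip=0.6,
)

```text
schema error: expected keys tx, ty, tz, rx, ry, rz
```

arm_command(
  moves=[
    {"tx": 0.03,"ty": -0.04,"tz": 0,"rx": 0,"ry": 0,"rz": 0},
    {"tx": 0.05,"ty": -0.08,"tz": 0,"rx": 0,"ry": 0,"rz": 0},
    {"tx": 0.07,"ty": -0.12,"tz": 0,"rx": 0,"ry": 0,"rz": 0},
    {"tx": 0.09,"ty": -0.16,"tz": 0,"rx": 0,"ry": 0,"rz": 0},
    {"tx": 0.11,"ty": -0.2,"tz": 0,"rx": 0,"ry": 0,"rz": 0},
  ],
  grip=0.6,
)

```text
time: 2.2
ee_pos: [388.8, 467.9, 304.0]
tcp_rot: [[-0.924, 0.384, 0.0], [0.384, 0.924, 0.0], [-0.0, 0.0, -1.0]]
force: [0.2, 0.2, 1.2]
grip_width: 34.3
grip_force: 0.0
```

arm_command(
  moves=[
    {"tx": 0.04,"ty": -0.03,"tz": 0,"rx": 0,"ry": 0,"rz": 0},
    {"tx": 0.08,"ty": -0.06,"tz": 0,"rx": 0,"ry": 0,"rz": 0},
    {"tx": 0.11,"ty": -0.09,"tz": -0.02,"rx": 0,"ry": 0,"rz": 0},
    {"tx": 0.13,"ty": -0.11,"tz": -0.04,"rx": 0,"ry": 0,"rz": 0},
    {"tx": 0.13,"ty": -0.11,"tz": -0.05,"rx": 0,"ry": 0,"rz": 0},
  ],
)

```text
time: 2.7
ee_pos: [521.4, 354.7, 252.5]
tcp_rot: [[-0.921, 0.39, 0.001], [0.39, 0.921, -0.003], [-0.002, -0.002, -1.0]]
force: [-0.3, 0.0, 0.3]
grip_width: 34.1
grip_force: 0.0
```

Run:
```python
from h import *
np.set_printoptions(precision=2,suppress=True)
f=viewer.grab_frame("wrist"); save(f,"w1.png"); st=env.get_state(); print(st["ee_pos"],st["grip_width"],st["time"],np.array(f["extrinsics"]))
for n,p in [("knob",(540,357,103)),("hub",(588,326,71)),("tab",(517,280,57))]: print(n,proj(f,p))
```

```text
[519.16 356.84 251.32] 34.12057706820074 2.75 [[  0.39   0.89   0.25 457.39]
 [  0.92  -0.37  -0.11 380.77]
 [ -0.     0.27  -0.96 322.27]
 [  0.     0.     0.     1.  ]]
knob [328.53 230.29]
hub [315.2  276.22]
tab [237.   220.72]
```

View pics/w1.png

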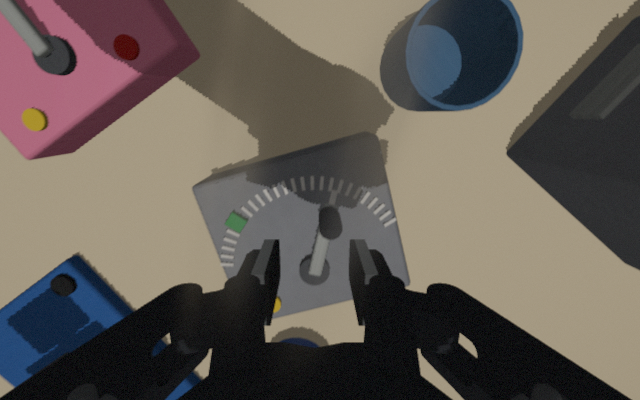

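The wrist view confirms the grey box, with knob about (330,230), hub (315,268) and green tab (236,222). This matches my projected positions. I now lower the open fingers around the knob.

arm_command(
  moves=[
    {"tx": 0.022,"ty": -0.0025,"tz": -0.03,"rx": 0,"ry": 0,"rz": 0},
    {"tx": 0.022,"ty": -0.0025,"tz": -0.055,"rx": 0,"ry": 0,"rz": 0},
    {"tx": 0.022,"ty": -0.0025,"tz": -0.08,"rx": 0,"ry": 0,"rz": 0},
    {"tx": 0.022,"ty": -0.0025,"tz": -0.095,"rx": 0,"ry": 0,"rz": 0},
    {"tx": 0.022,"ty": -0.0025,"tz": -0.104,"rx": 0,"ry": 0,"rz": 0},
  ],
  grip=0.6,
)

```text
time: 3.25
ee_pos: [539.3, 357.9, 149.0]
tcp_rot: [[-0.924, 0.382, -0.001], [0.382, 0.924, -0.0], [0.001, -0.001, -1.0]]
force: [0.1, -0.0, -0.3]
grip_width: 34.2
grip_force: 0.0
```

arm_command(
  moves=[
    {"tx": 0,"ty": 0,"tz": 0,"rx": 0,"ry": 0,"rz": 0},
    {"tx": 0,"ty": 0,"tz": 0,"rx": 0,"ry": 0,"rz": 0},
    {"tx": 0,"ty": 0,"tz": 0,"rx": 0,"ry": 0,"rz": 0},
  ],
  grip=0.74,
)

```text
time: 3.55
ee_pos: [540.6, 357.4, 151.1]
tcp_rot: [[-0.924, 0.384, 0.001], [0.384, 0.924, 0.001], [-0.001, 0.002, -1.0]]
force: [-0.6, 0.3, -0.3]
grip_width: 22.1
grip_force: 0.0
```

Run:
```python
from h import *
np.set_printoptions(precision=2,suppress=True)
f=viewer.grab_frame("wrist"); save(f,"w2.png"); st=env.get_state(); print(st["ee_pos"],st["grip_width"],st["time"],st["force"])
```

```text
[540.53 357.33 151.02] 22.360263636378797 3.6 [ 0.22 -0.2   0.11]
```

View pics/w2.png

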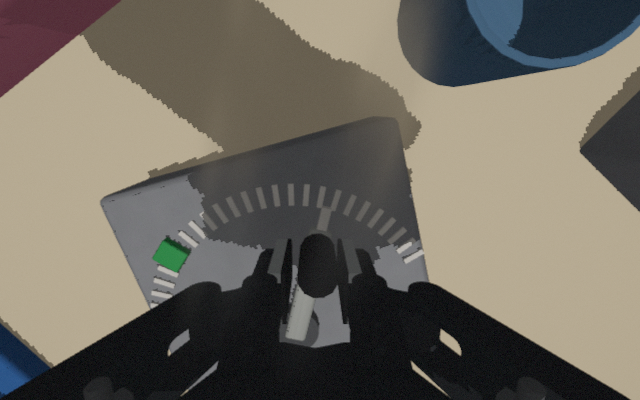

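The wrist view shows the knob (318,265) caged between the fingers. I now swing it along the arc toward the tab at (170,255).

arm_command(
  moves=[
    {"tx": -0.005,"ty": -0.005,"tz": 0,"rx": 0,"ry": 0,"rz": 0.1},
    {"tx": -0.008,"ty": -0.0115,"tz": 0,"rx": 0,"ry": 0,"rz": 0.2},
    {"tx": -0.0097,"ty": -0.018,"tz": 0,"rx": 0,"ry": 0,"rz": 0.3},
    {"tx": -0.011,"ty": -0.025,"tz": 0,"rx": 0,"ry": 0,"rz": 0.4},
    {"tx": -0.0112,"ty": -0.032,"tz": 0,"rx": 0,"ry": 0,"rz": 0.5},
  ],
)

```text
time: 4.1
ee_pos: [528.6, 325.8, 150.9]
tcp_rot: [[-0.994, -0.111, 0.001], [-0.111, 0.994, 0.002], [-0.001, 0.002, -1.0]]
force: [-1.8, 1.8, -0.1]
grip_width: 22.4
grip_force: 1.3
```

arm_command(
  moves=[
    {"tx": 0.0006,"ty": -0.007,"tz": 0,"rx": 0,"ry": 0,"rz": 0.1},
    {"tx": 0.002,"ty": -0.014,"tz": 0,"rx": 0,"ry": 0,"rz": 0.2},
    {"tx": 0.004,"ty": -0.0205,"tz": 0,"rx": 0,"ry": 0,"rz": 0.3},
    {"tx": 0.0067,"ty": -0.026,"tz": 0,"rx": 0,"ry": 0,"rz": 0.4},
    {"tx": 0.0087,"ty": -0.03,"tz": 0,"rx": 0,"ry": 0,"rz": 0.45},
  ],
)

```text
time: 4.6
ee_pos: [537.6, 294.8, 150.6]
tcp_rot: [[-0.847, -0.531, 0.0], [-0.531, 0.847, 0.0], [-0.0, 0.0, -1.0]]
force: [-2.4, 1.2, 0.6]
grip_width: 22.7
grip_force: 1.0
```

Run:
```python
from h import *
np.set_printoptions(precision=2,suppress=True)
f=viewer.grab_frame("wrist"); save(f,"w3.png"); st=env.get_state(); print(st["ee_pos"],st["grip_width"],st["time"],st["force"])
```

```text
[538.1  293.95 150.56] 22.15776345738485 4.65 [-0.55  0.15  0.39]
```

View pics/w3.png

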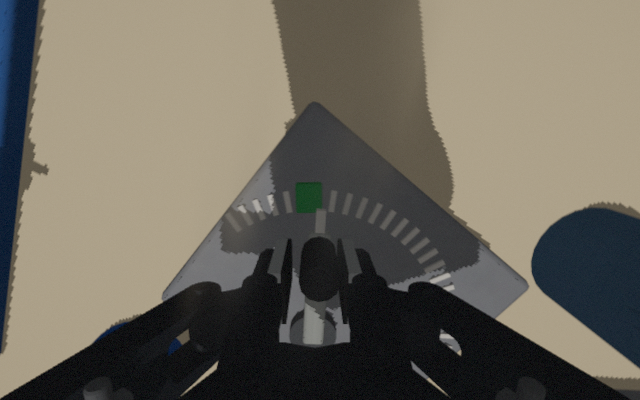

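Pointer tip (320,210) is about 6.5 mm short of the tab centre (309,198), so I move the knob about 4.7 mm further.

arm_command(
  moves=[
    {"tx": 0.0015,"ty": -0.002,"tz": 0,"rx": 0,"ry": 0,"rz": 0.05},
    {"tx": 0.0027,"ty": -0.004,"tz": 0,"rx": 0,"ry": 0,"rz": 0.08},
    {"tx": 0.0027,"ty": -0.004,"tz": 0,"rx": 0,"ry": 0,"rz": 0.08},
  ],
)

```text
time: 4.95
ee_pos: [540.7, 290.8, 150.3]
tcp_rot: [[-0.805, -0.594, 0.001], [-0.594, 0.805, 0.0], [-0.001, -0.0, -1.0]]
force: [0.3, -0.4, 0.6]
grip_width: 22.0
grip_force: 0.0
```

Run:
```python
from h import *
np.set_printoptions(precision=2,suppress=True)
f=viewer.grab_frame("wrist"); save(f,"w4.png",(240,150,400,350),3); st=env.get_state(); print(st["ee_pos"],st["grip_width"],st["time"],st["force"])
```

```text
[540.76 290.91 150.26] 22.535099356610054 5.0 [ 0.06  0.06 -0.05]
```

View pics/w4.png

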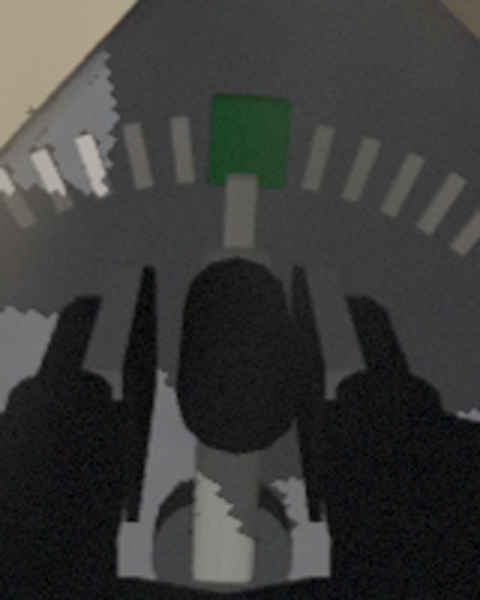

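The pointer is over the green tab, within about 1.5 mm of its centreline. I open, lift clear, then go over the paddle with shut fingers.

arm_command(
  moves=[
    {"tx": -0.001,"ty": 0.0015,"tz": 0,"rx": 0,"ry": 0,"rz": 0},
    {"tx": -0.001,"ty": 0.0015,"tz": 0,"rx": 0,"ry": 0,"rz": 0},
    {"tx": -0.001,"ty": 0.0015,"tz": 0.03,"rx": 0,"ry": 0,"rz": 0},
    {"tx": -0.001,"ty": 0.0015,"tz": 0.075,"rx": 0,"ry": 0,"rz": 0},
    {"tx": -0.001,"ty": 0.0015,"tz": 0.12,"rx": 0,"ry": 0,"rz": 0},
  ],
  grip=0.65,
)

```text
time: 5.5
ee_pos: [538.9, 292.5, 270.7]
tcp_rot: [[-0.804, -0.594, -0.002], [-0.594, 0.804, -0.001], [0.002, 0.0, -1.0]]
force: [1.9, 0.7, 0.5]
grip_width: 30.1
grip_force: 0.0
```

arm_command(
  moves=[
    {"tx": 0,"ty": 0,"tz": 0.045,"rx": 0,"ry": 0,"rz": 0},
    {"tx": 0,"ty": -0.01,"tz": 0.09,"rx": 0,"ry": 0,"rz": -0.1},
    {"tx": 0.01,"ty": -0.05,"tz": 0.095,"rx": 0,"ry": 0,"rz": -0.2},
    {"tx": 0.015,"ty": -0.095,"tz": 0.095,"rx": 0,"ry": 0,"rz": -0.3},
    {"tx": 0.02,"ty": -0.14,"tz": 0.095,"rx": 0,"ry": 0,"rz": -0.44},
  ],
  grip=1.0,
)

```text
time: 6.0
ee_pos: [559.4, 151.3, 365.6]
tcp_rot: [[-0.982, -0.191, 0.001], [-0.191, 0.982, 0.0], [-0.001, 0.0, -1.0]]
force: [1.2, 0.2, -0.1]
grip_width: -0.2
grip_force: 0.0
```

arm_command(
  moves=[
    {"tx": 0.005,"ty": -0.045,"tz": 0,"rx": 0,"ry": 0,"rz": 0},
    {"tx": 0.01,"ty": -0.09,"tz": 0,"rx": 0,"ry": 0,"rz": 0},
    {"tx": 0.014,"ty": -0.13,"tz": 0,"rx": 0,"ry": 0,"rz": 0},
    {"tx": 0.014,"ty": -0.1465,"tz": 0,"rx": 0,"ry": 0,"rz": 0},
    {"tx": 0.014,"ty": -0.1465,"tz": 0,"rx": 0,"ry": 0,"rz": 0},
  ],
)

```text
time: 6.5
ee_pos: [573.3, 2.7, 364.8]
tcp_rot: [[-0.982, -0.19, -0.0], [-0.19, 0.982, -0.001], [0.0, -0.001, -1.0]]
force: [-0.1, 0.2, -0.2]
grip_width: 0.2
grip_force: 0.0
```

Run:
```python
from h import *
np.set_printoptions(precision=2,suppress=True)
st=env.get_state(); print(st["ee_pos"],st["tcp_rot"],st["grip_width"],st["time"],st["force"])
f=viewer.grab_frame("scene"); s=viewer.grab_frame("side"); w=viewer.grab_frame("wrist")
c=lambda g,r,k:cv2.resize(g["frame"][r[1]:r[3],r[0]:r[2]],(400,300),interpolation=cv2.INTER_CUBIC)
a=c(f,(250,150,410,270),0);a2=c(f,(340,240,420,300),0);b=c(s,(280,100,440,220),0);d=cv2.resize(w["frame"],(400,300))
cv2.imwrite("pics/m.png",np.vstack([np.hstack([a,b]),np.hstack([d,a2])])[:,:,::-1])
```

```text
[573.3    2.72 364.8 ] [[-0.98 -0.19 -0.  ]
 [-0.19  0.98 -0.  ]
 [ 0.   -0.   -1.  ]] 0.1609882795572133 6.5 [-0.11  0.22 -0.2 ]
```

View pics/m.png

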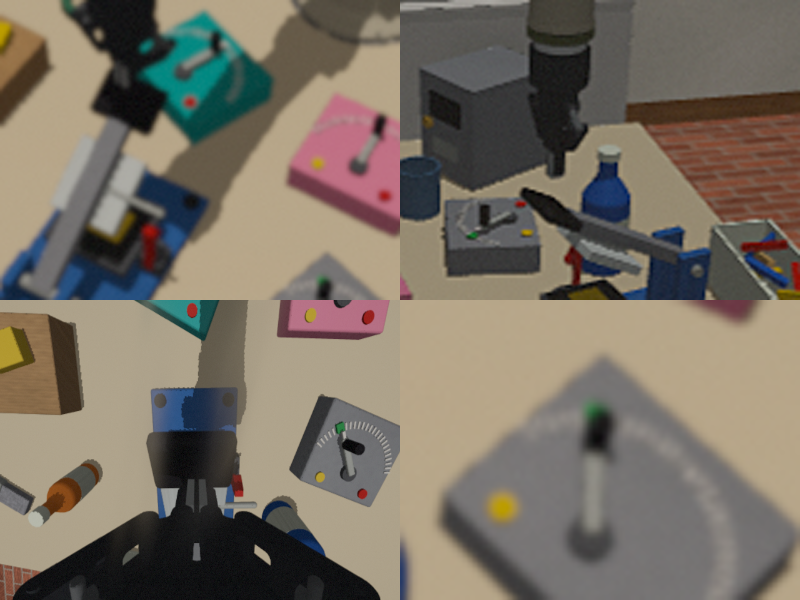

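The pointer (lower right view) stands on the green tab. The shut fingers are above the paddle and laterally centred (paddle x 147–240, finger 195 in the lower-left view). I now feel downwards along the arc.

arm_command(
  moves=[
    {"tx": 0,"ty": 0,"tz": -0.02,"rx": 0,"ry": 0,"rz": 0},
    {"tx": 0,"ty": 0,"tz": -0.03,"rx": 0,"ry": 0,"rz": 0},
    {"tx": 0,"ty": 0,"tz": -0.035,"rx": 0,"ry": 0,"rz": 0},
    {"tx": 0,"ty": 0,"tz": -0.04,"rx": 0,"ry": 0,"rz": 0},
    {"tx": 0,"ty": 0,"tz": -0.045,"rx": 0,"ry": 0,"rz": 0},
  ],
)

```text
time: 7.15
ee_pos: [573.7, 6.5, 320.1]
tcp_rot: [[-0.981, -0.196, 0.001], [-0.196, 0.981, 0.0], [-0.001, 0.0, -1.0]]
force: [-0.3, 0.8, 3.5]
grip_width: -0.3
grip_force: 1.2
```

arm_command(
  moves=[
    {"tx": -0.003,"ty": 0,"tz": -0.005,"rx": 0,"ry": 0,"rz": 0},
    {"tx": -0.006,"ty": -0.001,"tz": -0.01,"rx": 0,"ry": 0,"rz": 0},
    {"tx": -0.008,"ty": -0.0015,"tz": -0.015,"rx": 0,"ry": 0,"rz": 0},
  ],
)

```text
time: 7.45
ee_pos: [565.6, 4.7, 304.9]
tcp_rot: [[-0.981, -0.195, 0.001], [-0.195, 0.981, 0.0], [-0.002, 0.0, -1.0]]
force: [2.8, 1.8, 3.0]
grip_width: -0.2
grip_force: 1.5
```

arm_command(
  moves=[
    {"tx": -0.003,"ty": -0.0005,"tz": -0.006,"rx": 0,"ry": 0,"rz": 0},
    {"tx": -0.0055,"ty": -0.001,"tz": -0.012,"rx": 0,"ry": 0,"rz": 0},
    {"tx": -0.008,"ty": -0.0015,"tz": -0.018,"rx": 0,"ry": 0,"rz": 0},
    {"tx": -0.01,"ty": -0.002,"tz": -0.024,"rx": 0,"ry": 0,"rz": 0},
    {"tx": -0.012,"ty": -0.0025,"tz": -0.03,"rx": 0,"ry": 0,"rz": 0},
  ],
)

```text
time: 7.95
ee_pos: [553.4, 2.1, 274.5]
tcp_rot: [[-0.981, -0.195, 0.001], [-0.195, 0.981, 0.0], [-0.001, 0.0, -1.0]]
force: [3.3, 1.9, 3.6]
grip_width: 0.2
grip_force: 2.2
```

arm_command(
  moves=[
    {"tx": -0.001,"ty": 0,"tz": -0.004,"rx": 0,"ry": 0,"rz": 0},
    {"tx": -0.0025,"ty": -0.0005,"tz": -0.008,"rx": 0,"ry": 0,"rz": 0},
    {"tx": -0.0035,"ty": -0.0005,"tz": -0.012,"rx": 0,"ry": 0,"rz": 0},
    {"tx": -0.0045,"ty": -0.001,"tz": -0.016,"rx": 0,"ry": 0,"rz": 0},
    {"tx": -0.0055,"ty": -0.001,"tz": -0.02,"rx": 0,"ry": 0,"rz": 0},
  ],
)

```text
time: 8.45
ee_pos: [548.0, 1.0, 254.7]
tcp_rot: [[-0.981, -0.195, 0.001], [-0.195, 0.981, 0.0], [-0.001, -0.0, -1.0]]
force: [4.1, -0.3, 4.1]
grip_width: 0.1
grip_force: 2.7
```

arm_command(
  moves=[
    {"tx": -0.001,"ty": 0,"tz": -0.003,"rx": 0,"ry": 0,"rz": 0},
    {"tx": -0.0015,"ty": 0,"tz": -0.006,"rx": 0,"ry": 0,"rz": 0},
    {"tx": -0.002,"ty": -0.0005,"tz": -0.009,"rx": 0,"ry": 0,"rz": 0},
    {"tx": -0.0025,"ty": -0.0005,"tz": -0.012,"rx": 0,"ry": 0,"rz": 0},
  ],
)

```text
time: 8.85
ee_pos: [545.6, 0.5, 243.2]
tcp_rot: [[-0.981, -0.195, 0.001], [-0.195, 0.981, -0.0], [-0.001, -0.0, -1.0]]
force: [2.7, -0.3, 13.7]
grip_width: 0.3
grip_force: 6.8
```

arm_command(
  moves=[
    {"tx": -0.0005,"ty": 0,"tz": -0.0025,"rx": 0,"ry": 0,"rz": 0},
    {"tx": -0.001,"ty": 0,"tz": -0.005,"rx": 0,"ry": 0,"rz": 0},
  ],
)

```text
time: 9.05
ee_pos: [544.7, 0.3, 238.5]
tcp_rot: [[-0.981, -0.195, 0.001], [-0.195, 0.981, -0.0], [-0.001, -0.001, -1.0]]
force: [2.5, -0.5, 14.2]
grip_width: -0.2
grip_force: 7.3
```

arm_command(
  moves=[
    {"tx": -0.0005,"ty": 0,"tz": -0.002,"rx": 0,"ry": 0,"rz": 0},
    {"tx": -0.001,"ty": 0,"tz": -0.004,"rx": 0,"ry": 0,"rz": 0},
  ],
)

```text
time: 9.25
ee_pos: [544.1, 0.2, 234.7]
tcp_rot: [[-0.981, -0.195, 0.002], [-0.195, 0.981, -0.0], [-0.002, -0.001, -1.0]]
force: [3.6, -1.4, 15.2]
grip_width: 0.1
grip_force: 7.7
```

arm_command(
  moves=[
    {"tx": -0.0005,"ty": 0,"tz": -0.0015,"rx": 0,"ry": 0,"rz": 0},
    {"tx": -0.0005,"ty": 0,"tz": -0.003,"rx": 0,"ry": 0,"rz": 0},
  ],
)

```text
time: 9.45
ee_pos: [543.6, 0.2, 231.8]
tcp_rot: [[-0.981, -0.195, 0.002], [-0.195, 0.981, -0.0], [-0.002, -0.001, -1.0]]
force: [3.1, 0.1, 16.4]
grip_width: 0.1
grip_force: 8.0
```

arm_command(
  moves=[
    {"tx": 0,"ty": 0,"tz": -0.0015,"rx": 0,"ry": 0,"rz": 0},
    {"tx": -0.0005,"ty": 0,"tz": -0.003,"rx": 0,"ry": 0,"rz": 0},
  ],
)

```text
time: 9.65
ee_pos: [543.2, 0.1, 228.9]
tcp_rot: [[-0.981, -0.194, 0.003], [-0.194, 0.981, -0.0], [-0.002, -0.001, -1.0]]
force: [3.5, -2.1, 16.1]
grip_width: -0.3
grip_force: 8.4
```

arm_command(
  moves=[
    {"tx": 0,"ty": 0,"tz": -0.001,"rx": 0,"ry": 0,"rz": 0},
    {"tx": -0.0003,"ty": 0,"tz": -0.002,"rx": 0,"ry": 0,"rz": 0},
  ],
)

```text
time: 9.85
ee_pos: [543.0, 0.1, 227.0]
tcp_rot: [[-0.981, -0.194, 0.003], [-0.194, 0.981, -0.001], [-0.003, -0.001, -1.0]]
force: [3.1, -1.6, 16.7]
grip_width: -0.5
grip_force: 8.6
```

arm_command(
  moves=[
    {"tx": 0,"ty": 0,"tz": -0.001,"rx": 0,"ry": 0,"rz": 0},
    {"tx": -0.0003,"ty": 0,"tz": -0.002,"rx": 0,"ry": 0,"rz": 0},
  ],
)

```text
time: 10.05
ee_pos: [542.7, 0.1, 225.1]
tcp_rot: [[-0.981, -0.194, 0.003], [-0.194, 0.981, -0.001], [-0.003, -0.001, -1.0]]
force: [3.5, -2.3, 17.7]
grip_width: -0.1
grip_force: 9.0
```

arm_command(
  moves=[
    {"tx": 0,"ty": 0,"tz": -0.001,"rx": 0,"ry": 0,"rz": 0},
    {"tx": -0.0003,"ty": 0,"tz": -0.002,"rx": 0,"ry": 0,"rz": 0},
  ],
)

```text
time: 10.25
ee_pos: [542.5, -0.0, 223.1]
tcp_rot: [[-0.981, -0.194, 0.003], [-0.194, 0.981, -0.001], [-0.003, -0.001, -1.0]]
force: [3.4, -1.0, 18.3]
grip_width: -0.3
grip_force: 9.3
```

arm_command(
  moves=[
    {"tx": 0,"ty": 0,"tz": -0.001,"rx": 0,"ry": 0,"rz": 0},
    {"tx": -0.0003,"ty": 0,"tz": -0.002,"rx": 0,"ry": 0,"rz": 0},
  ],
)

```text
time: 10.45
ee_pos: [542.3, -0.1, 221.0]
tcp_rot: [[-0.981, -0.194, 0.003], [-0.194, 0.981, -0.001], [-0.003, -0.001, -1.0]]
force: [5.7, -2.0, 16.0]
grip_width: -0.1
grip_force: 8.1
```

arm_command(
  moves=[
    {"tx": 0,"ty": 0,"tz": -0.001,"rx": 0,"ry": 0,"rz": 0},
    {"tx": -0.0003,"ty": 0,"tz": -0.002,"rx": 0,"ry": 0,"rz": 0},
  ],
)

```text
time: 10.65
ee_pos: [542.1, -0.1, 218.9]
tcp_rot: [[-0.981, -0.194, 0.003], [-0.194, 0.981, -0.001], [-0.003, -0.001, -1.0]]
force: [4.9, -2.4, 13.3]
grip_width: 0.2
grip_force: 6.7
```

Run:
```python
from h import *
f=viewer.grab_frame("scene"); s=viewer.grab_frame("side")
for g,n,r in ((f,"scene",(295,230,330,265)),(s,"side",(335,185,365,215))):
    l,t,rr,bb=r; h=cv2.cvtColor(g["frame"],cv2.COLOR_RGB2HSV)[t:bb,l:rr].astype(int)
    m=((h[...,0]<8)|(h[...,0]>172))&(h[...,1]>150); ys,xs=np.nonzero(m); print(n,len(xs),xs.min()+l,xs.max()+l,ys.min()+t,ys.max()+t) if len(xs) else print(n,0)
cv2.imwrite("pics/x_scene.png",f["frame"][:,:,::-1])
```

```text
scene 70 305 311 243 257
side 36 349 355 198 204
```

The force is dropping (18 → 13 N), so the catch is coming over. I continue gently.

arm_command(
  moves=[
    {"tx": 0,"ty": 0,"tz": -0.001,"rx": 0,"ry": 0,"rz": 0},
    {"tx": 0,"ty": 0,"tz": -0.002,"rx": 0,"ry": 0,"rz": 0},
  ],
)

```text
time: 10.95
ee_pos: [541.9, -0.1, 216.7]
tcp_rot: [[-0.981, -0.194, 0.003], [-0.194, 0.981, -0.001], [-0.003, -0.001, -1.0]]
force: [4.4, -3.1, 13.2]
grip_width: -0.1
grip_force: 6.3
```

arm_command(
  moves=[
    {"tx": 0,"ty": 0,"tz": -0.001,"rx": 0,"ry": 0,"rz": 0},
    {"tx": 0,"ty": 0,"tz": -0.002,"rx": 0,"ry": 0,"rz": 0},
  ],
)

```text
time: 11.15
ee_pos: [541.8, -0.2, 214.6]
tcp_rot: [[-0.981, -0.194, 0.003], [-0.194, 0.981, -0.001], [-0.002, -0.001, -1.0]]
force: [4.7, -1.9, 11.2]
grip_width: 0.1
grip_force: 5.5
```

arm_command(
  moves=[
    {"tx": 0,"ty": 0,"tz": -0.001,"rx": 0,"ry": 0,"rz": 0},
    {"tx": 0,"ty": 0,"tz": -0.002,"rx": 0,"ry": 0,"rz": 0},
  ],
)

```text
time: 11.35
ee_pos: [541.7, -0.2, 212.5]
tcp_rot: [[-0.981, -0.194, 0.002], [-0.194, 0.981, -0.001], [-0.002, -0.001, -1.0]]
force: [4.8, -2.8, 8.9]
grip_width: 0.2
grip_force: 4.8
```

arm_command(
  moves=[
    {"tx": 0,"ty": 0,"tz": -0.001,"rx": 0,"ry": 0,"rz": 0},
    {"tx": 0,"ty": 0,"tz": -0.002,"rx": 0,"ry": 0,"rz": 0},
  ],
)

```text
time: 11.55
ee_pos: [541.6, -0.2, 210.4]
tcp_rot: [[-0.981, -0.194, 0.002], [-0.194, 0.981, -0.001], [-0.002, -0.001, -1.0]]
force: [5.0, -2.8, 9.6]
grip_width: 0.1
grip_force: 4.5
```

Run:
```python
from h import *
f=viewer.grab_frame("scene"); s=viewer.grab_frame("side")
for g,n,r in ((f,"scene",(295,230,330,265)),(s,"side",(335,185,365,215))):
    l,t,rr,bb=r; h=cv2.cvtColor(g["frame"],cv2.COLOR_RGB2HSV)[t:bb,l:rr].astype(int)
    m=((h[...,0]<8)|(h[...,0]>172))&(h[...,1]>150); ys,xs=np.nonzero(m); print(n,len(xs),xs.min()+l,xs.max()+l,ys.min()+t,ys.max()+t,xs.mean()+l,ys.mean()+t)
```

```text
scene 67 305 311 244 257 308.35820895522386 249.3134328358209
side 42 348 355 198 205 351.76190476190476 201.71428571428572
```

arm_command(
  moves=[
    {"tx": 0,"ty": 0,"tz": -0.001,"rx": 0,"ry": 0,"rz": 0},
    {"tx": 0,"ty": 0,"tz": -0.002,"rx": 0,"ry": 0,"rz": 0},
  ],
)

```text
time: 11.85
ee_pos: [541.4, -0.2, 208.2]
tcp_rot: [[-0.981, -0.194, 0.001], [-0.194, 0.981, -0.001], [-0.001, -0.001, -1.0]]
force: [3.9, -1.8, 8.2]
grip_width: 0.0
grip_force: 3.9
```

arm_command(
  moves=[
    {"tx": 0,"ty": 0,"tz": -0.001,"rx": 0,"ry": 0,"rz": 0},
    {"tx": 0,"ty": 0,"tz": -0.002,"rx": 0,"ry": 0,"rz": 0},
  ],
)

```text
time: 12.05
ee_pos: [540.7, 0.0, 205.8]
tcp_rot: [[-0.981, -0.194, -0.0], [-0.194, 0.981, -0.001], [0.0, -0.0, -1.0]]
force: [3.0, -1.4, 7.7]
grip_width: 0.2
grip_force: 4.1
```

arm_command(
  moves=[
    {"tx": 0,"ty": 0,"tz": -0.001,"rx": 0,"ry": 0,"rz": 0},
    {"tx": 0,"ty": 0,"tz": -0.002,"rx": 0,"ry": 0,"rz": 0},
  ],
)

```text
time: 12.25
ee_pos: [540.7, -0.0, 203.9]
tcp_rot: [[-0.981, -0.194, -0.0], [-0.194, 0.981, -0.001], [0.0, -0.001, -1.0]]
force: [2.2, -2.5, 7.8]
grip_width: -0.0
grip_force: 4.1
```

arm_command(
  moves=[
    {"tx": 0,"ty": 0,"tz": -0.001,"rx": 0,"ry": 0,"rz": 0},
    {"tx": 0,"ty": 0,"tz": -0.002,"rx": 0,"ry": 0,"rz": 0},
  ],
)

```text
time: 12.45
ee_pos: [540.6, -0.0, 202.0]
tcp_rot: [[-0.981, -0.194, -0.0], [-0.194, 0.981, -0.001], [0.0, -0.001, -1.0]]
force: [1.8, -1.2, 8.9]
grip_width: 0.1
grip_force: 4.2
```

arm_command(
  moves=[
    {"tx": 0,"ty": 0,"tz": -0.001,"rx": 0,"ry": 0,"rz": 0},
    {"tx": 0,"ty": 0,"tz": -0.002,"rx": 0,"ry": 0,"rz": 0},
  ],
)

```text
time: 12.65
ee_pos: [540.6, -0.0, 200.0]
tcp_rot: [[-0.981, -0.194, -0.0], [-0.194, 0.981, -0.001], [0.0, -0.001, -1.0]]
force: [3.4, -2.8, 8.6]
grip_width: 0.2
grip_force: 4.3
```

arm_command(
  moves=[
    {"tx": 0,"ty": 0,"tz": -0.001,"rx": 0,"ry": 0,"rz": 0},
    {"tx": 0,"ty": 0,"tz": -0.002,"rx": 0,"ry": 0,"rz": 0},
  ],
)

```text
time: 12.85
ee_pos: [540.6, -0.0, 198.0]
tcp_rot: [[-0.981, -0.194, -0.0], [-0.194, 0.981, -0.001], [0.0, -0.001, -1.0]]
force: [1.9, -1.3, 8.6]
grip_width: 0.1
grip_force: 4.3
```

arm_command(
  moves=[
    {"tx": 0,"ty": 0,"tz": -0.001,"rx": 0,"ry": 0,"rz": 0},
    {"tx": 0,"ty": 0,"tz": -0.001,"rx": 0,"ry": 0,"rz": 0},
  ],
)

```text
time: 13.05
ee_pos: [540.6, -0.0, 196.9]
tcp_rot: [[-0.981, -0.195, -0.001], [-0.195, 0.981, -0.001], [0.001, -0.001, -1.0]]
force: [3.2, -1.7, 9.0]
grip_width: -0.2
grip_force: 4.3
```

arm_command(
  moves=[
    {"tx": 0,"ty": 0,"tz": 0.003,"rx": 0,"ry": 0,"rz": 0},
    {"tx": 0,"ty": 0,"tz": 0.006,"rx": 0,"ry": 0,"rz": 0},
    {"tx": 0,"ty": 0,"tz": 0.009,"rx": 0,"ry": 0,"rz": 0},
    {"tx": 0,"ty": 0,"tz": 0.011,"rx": 0,"ry": 0,"rz": 0},
    {"tx": 0,"ty": 0,"tz": 0.011,"rx": 0,"ry": 0,"rz": 0},
  ],
)

```text
time: 13.55
ee_pos: [539.4, 0.3, 207.3]
tcp_rot: [[-0.981, -0.195, -0.003], [-0.195, 0.981, -0.0], [0.003, 0.0, -1.0]]
force: [-0.1, 0.8, 0.1]
grip_width: -0.0
grip_force: 0.0
```

The force went to zero on easing up, so the catch is holding. I retreat and verify.

arm_command(
  moves=[
    {"tx": 0,"ty": 0,"tz": 0.01,"rx": 0,"ry": 0,"rz": 0},
    {"tx": 0,"ty": 0,"tz": 0.04,"rx": 0,"ry": 0,"rz": 0},
    {"tx": 0,"ty": 0,"tz": 0.08,"rx": 0,"ry": 0,"rz": 0},
    {"tx": 0,"ty": 0,"tz": 0.125,"rx": 0,"ry": 0,"rz": 0},
    {"tx": 0,"ty": 0,"tz": 0.17,"rx": 0,"ry": 0,"rz": 0},
  ],
)

```text
time: 14.05
ee_pos: [539.8, 0.5, 379.6]
tcp_rot: [[-0.981, -0.195, -0.002], [-0.195, 0.981, 0.0], [0.002, 0.001, -1.0]]
force: [1.3, -0.2, -0.2]
grip_width: 0.2
grip_force: 0.0
```

Run:
```python
from h import *
np.set_printoptions(precision=1,suppress=True)
f=viewer.grab_frame("scene"); s=viewer.grab_frame("side")
H=np.array([777.7,47.]);y=np.radians(11.3);ex=np.array([np.cos(y),np.sin(y)]);ey=np.array([-ex[1],ex[0]])
for q in (0,.5):
    t=.5-q; fr=245*np.cos(t)-12*np.sin(t); p=[*(H-fr*ex),125+245*np.sin(t)+12*np.cos(t)]
    for g in(f,s):
        u,v=proj(g,p).astype(int); print(q,(u,v),g["frame"][v-1:v+2,u-1:u+2].mean((0,1)))
for g,r in ((f,(370,255,390,272)),):
    print([ (n,[(np.round(d["rect"]).tolist(),round(d["confidence"],2)) for d in viewer.spot_in(g,n)][:1]) for n in("press_arm","detergent","stain_remover","mug","tape","spare_tags")])
# tip vs tab in scene
h=cv2.cvtColor(f["frame"],cv2.COLOR_RGB2HSV)[255:272,370:390].astype(int); ys,xs=np.nonzero((abs(h[...,0]-65)<20)&(h[...,1]>110)); print("tab px visible",len(xs),xs.mean()+370 if len(xs) else 0)
print(env.get_state()["time"],env.get_state()["force"])
```

```text
0 (np.int64(300), np.int64(190)) [181.9 164.9 136.2]
0 (np.int64(340), np.int64(180)) [148.9 137.7 113.4]
0.5 (np.int64(307), np.int64(204)) [13.6 13.1 12.4]
0.5 (np.int64(329), np.int64(212)) [27.6 26.1 21.9]
[('press_arm', [([264.0, 197.0, 318.0, 266.0], 0.58)]), ('detergent', [([316.0, 277.0, 338.0, 325.0], 0.58)]), ('stain_remover', [([213.0, 198.0, 236.0, 231.0], 0.63)]), ('mug', [([429.0, 274.0, 467.0, 311.0], 0.85)]), ('tape', [([275.0, 140.0, 292.0, 161.0], 0.76)]), ('spare_tags', [([234.0, 155.0, 253.0, 173.0], 0.77)])]
tab px visible 3 378.3333333333333
14.45 [-0.4  0.2  0.1]
```

The paddle stays low after release, the bystanders have not moved, and the pointer is on the tab. I'm handing the job in.

```bash
python3 -c "
from rig import close_job; print(close_job())"
```

```text
the job is handed in; nothing more can be done
None
```

I swung the lever onto the green tab (about 1.5 mm off its centreline), then pushed the paddle down until the catch held the press shut; the bystanders stayed put and the job was handed in at about 14.5 s.

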